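Close a split instrument housing and hold it pressed

ROBOT

A 6-joint arm with a two-finger parallel gripper is mounted at the origin on a cart in front of the work surface, level with it; the furniture and walls round the work are solid. World frame = base frame: x ahead of the robot, y to its left, z up, the work surface at z = 0. Lengths are in m, angles in rad, forces in N, time in s.
With the tool pointing down it reaches from about 0.325 to 0.75 m from the base axis. Payload 7.6 kg.
Tool frame: the origin (TCP) lies midway between the tips of the shut fingers; the grasp point (between the pads) lies 19 mm behind it; y points along the fingers, z is the direction in which the jaws open and shut, and the axes are right-handed (so a half turn about y gives the same grasp; the last joint's range is limited). The gripper opens to 85 mm and grips with 20 to 120 N. Pads are 22 mm wide; open, the fingers measure 114 mm over their backs; the gripper's body (76 mm by 85 mm) begins 54 mm behind the grasp point. The pads swing forward as they close: fully open they stand 13 mm farther back than shut.
Start: joints at [1.275, 0.052, 1.401, -0, 1.689, -0.07], TCP at [0.118, 0.512, 0.231] pointing down, gripper open.
Joint ranges: [-2.9, 2.9], [-0.91, 2.17], [0.12, 2.37], [-1.06, 4.2], [0.26, 2.73], [-2.93, 2.93]. Speed limits (rad/s): [2.57, 2.57, 3.01, 3.14, 3.14, 3.14].

INTERFACE

Orientations are given as a unit quaternion [x, y, z, w].
In Python, from bench import read_state, eyes, order, finder gives the robot as it stands. The module is installed in compiled form; this text tells all that it offers.
- The arm moves only by the tool play_rows, never from a script. Its argument "series" is a list that holds one entry, the list of rows, each a list of 7 numbers: the shift along the tool's x, y, z in mm, then the turn, a rotation vector about the tool's x, y, z in degrees, then the gripper command: -1 is fully open, 1 is shut, values between are in proportion. A call has 1 to 8 rows; each row is the pose to reach, as a shift and turn from the pose commanded when the call began, along the tool's axes at that moment; what a row does not reach only later rows make up. A row lasts 1/12 s, in which the tool goes at most 41.7 mm and 7.16 degrees, less where a joint would pass 70% of its speed; a pose out of reach is approached as far as the arm can. A call with a gripper value outside its range is refused whole. The fingers move at their own pace and stop on an object; the grip force is fixed at half the most. Time passes only in rows, so rows that repeat a pose let the fingers close. It gives the time, the measured TCP pose, the force and the opening at its end, in the units of the state.
- read_state(): the state, without advancing time (a new reading comes with each control period).
- eyes.read_camera(name): name is "scene" or "top" or "wrist"; returns the picture (400x640x3 uint8, red, green, blue); there is no depth.
- eyes.calibration(name): a dict with "K" (3x3 intrinsics, pixels), "R" (3x3) and "t" (3): a world point X has camera coordinates R X + t; the wrist camera has in their place "hand_eye" (4x4, takes a point from camera to tool coordinates, whose origin is the TCP and whose axes are the tool frame's). Camera axes: x right, y down, z forward; pixel columns grow to the right and rows downward; lengths in m; the calibration is good to about 2 mm. A picture is of the moment at which its call begins: read the wrist's pose just before it. calibration takes no time and is no camera call.
- order.close_job(): hands the job in, once; it reports no verdict.
Trained networks look in the newest picture that a camera, given by its name, has taken for a name from the list of things; names that differ only in an ending like _2 or _b are one class to them, and where a whole thing is asked for, a point or a joint stands for the part that bears it (a point fixed in the world has none). Each returns a list of dicts, best first, with "p" (0 to 1); they miss things now and then, are a little off and sometimes report something else, mostly with a low value. They report only what shows in the picture. A call takes as long as a camera call.
- finder.cut_out(camera, label): "pixels" (400x640 bool, what is visible of it).
- finder.tip_of(camera, label): "centre" ([x, y, z] in m, in world coordinates, good to about 4 mm: a listed point, or the origin of a listed thing).
The state is a dict: "t": time; "joint_positions": joint angles; "qvel": joint speeds; "joint_torque": joint torques, N m; "tool_pos": TCP position; "ee_rot": TCP orientation; "ft_force": force on the tool from outside, world axes, zero at the start; "wrist_torque": the same for the moment, N m; "width": opening from 0.0 (shut) to 1.0 (fully open).
Only numpy, scipy, OpenCV 4.12 (cv2) and the standard library are available. Lean on these libraries where they do the work, as an engineer would, in place of code of your own. Each camera call takes 0.05 s, during which the arm holds its last target.

TASK

Press the yellow hinged cover inside the lower half of the housing down until it clicks and stays shut by itself. Then take the loose upper half by its dark finned heat sink, line its two holes up with the dowels of the lower half (orange marks at the same end) and press it fully down against the spring pins until the seam is closed. Finish while still holding it pressed shut - do not let go, or the springs open it again - and leave the other things on the desk where they are.

Things in the scene. Friction and masses are not known exactly. Their poses are not given: they have to be found in the camera images.
- lower_half: Lower half of a grey instrument housing, 116 x 80 mm, in an aluminium nest plate 140 x 100 mm that cannot move. Origin at the centre of the nest's underside (on the desk), long side along its x, z up. Small orange mark at the +x end. In the middle an open cavity, x = -31 to 31 mm, y = -34 to 34 mm, with the yellow cover and the spring pins in it.
- lower_seam (a point): Centre of the lower half's seam plane (its upper rim), 44 mm above the desk; axes as lower_half.
- dowel_big (a point): Tip of the 10 mm steel dowel at the lower half's +x end: on its long centre line, x = +44 mm, bullet nose, 16 mm above the seam plane.
- dowel_small (a point): Tip of the 8 mm steel dowel at the lower half's -x end: on its long centre line, x = -44 mm, bullet nose, 16 mm above the seam plane.
- contact_pins (a joint): How far the pair of brass spring pins (8 mm diameter, one moving unit, at x = +-23.5 mm, y = 0 of the lower half) is pressed down: 0 = free, 5 mm above the seam plane; 0.005 = level with it. Takes 7 N at first, 11 N when level; the upper half's own weight does not press it down.
- inner_cover (a joint): Opening angle of the yellow cover in the lower half, 0 = shut, grows as it opens (rad). 28 mm wide, 57 mm long, 4 mm thick; its free edge points to the lower half's -y when shut. Starts half open and stays there by friction. From 0.14 rad down an orange sprung catch resists; some 8 N on the pad snap it past and the catch keeps it at 0. Not latched, it stays ajar (0.08 or more).
- cover_hinge (a point): Middle of the cover's hinge line, which lies along the lower half's x at y = +30 mm, 8 mm below the seam plane.
- cover_pad (a point): Centre of the top of the raised press pad (22 x 16 mm) on the yellow cover, 34 mm from the hinge line, 7 mm above it when shut. When shut it lies at x = 0, y = -4 mm of the lower half, 1 mm below the seam plane. A push straight down over that place shuts the cover from any start.
- upper_half: Loose upper half, 0.2 to 0.4 kg: grey plate 116 x 80 x 18 mm, dark finned heat sink on top, lying flat on the desk, sink up. Origin at the centre of its flat underside (seam face), x along its long side towards its orange mark, z up. x starts within 0.7 rad of the lower half's. Closed, its origin and axes coincide with lower_seam; resting unpressed on the pins it sits 5 mm higher.
- hole_big (a point): Lower mouth of the upper half's 12 mm through hole for the big dowel, x = +44 mm, y = 0.
- hole_small (a point): Lower mouth of the upper half's 10 mm through hole for the small dowel, x = -44 mm, y = 0.
- upper_grip (a point): Centre of the heat sink, where to grasp the upper half, 32 mm above its underside. The sink is 56 mm along x, 26 mm wide along y (grasp across this) and 28 mm high, standing on the 18 mm plate; its top is 46 mm above the underside.
- weight: Bystander, loose brass-coloured weight with a knob, 38 mm diameter, 60 mm high; origin under its centre.
- dropper: Bystander, loose brown dropper bottle, 33 mm diameter, 102 mm high; origin under its centre.
- jaw: Bystander, loose grey serrated steel block, 64 x 28 x 19 mm; origin under its centre.
- microm: Bystander, loose micrometer, 47 x 136 x 16 mm; origin under its centre.
- marker: Bystander, loose black and white marker pen, 17 x 135 x 16 mm; origin under its centre.
- mouse_1: Bystander, loose black computer mouse, 110 x 56 x 38 mm; origin under its centre.

How it is judged:
On the way, in this order (a step that is already met when the one before it is completed fails the run):
1. the cover is latched shut with nothing touching the lower half, while the upper half still lies on the desk (value of joint inner_cover below 0.05 rad and contact force between the fingers and lower_half below 0.3 N and contact force between upper_half and lower_half below 0.1 N and height (world z) of upper_half below 0.01 m), for 0.3 s.
2. the upper half is lifted clear of the desk (height (world z) of upper_half above 0.03 m), for 0.1 s.
3. the upper half is threaded on both dowels (horizontal distance between upper_half and lower_seam below 0.003 m and angle between the x axis of upper_half and the x axis of lower_half, either way round below 0.05 rad and z of upper_half in the frame of lower_seam below 0.012 m), for 0.1 s.
At the end, for the whole second after the job is handed in: The cover is shut (below 0.05 rad) and the upper half sits on both dowels within 3 mm and 0.05 rad of the lower half, seam closed to within 2 mm and level within 0.035 rad, at rest, with the fingers still pressing or gripping it with more than 3 N (horizontal distance between upper_half and lower_seam below 0.003 m and angle between the x axis of upper_half and the x axis of lower_half, either way round below 0.05 rad and z of upper_half in the frame of lower_seam between -0.002 and 0.002 m and angle between upper_half's own z axis and vertical below 0.035 rad and value of joint inner_cover below 0.05 rad and contact force between the fingers and upper_half above 3 N and linear speed of upper_half below 0.02 m/s); the arm keeps its last pose, push and grip.
It fails at once if a bystander is moved by more than 3 cm (distance of any of weight, dropper, jaw, microm, marker, mouse_1 from where it was at the start of the episode above 0.03 m).
It also fails if it takes over 42 s, if anything falls off the work surface, if the arm or the gripper's body presses on something with over 40 N, if the wrist force passes 120 N, or if a joint passes its speed limit or range.

## Working session

There is one attempt and no reset: what is moved stays moved. The work goes in short steps, Python scripts to look and compute and a tool call to move; the robot and the scene stay as the last step left them, time stands still between calls to the robot, and variables do not carry over. Pictures are saved under pics/ and viewed, and the job is handed in when it is done.

Besides the shell and the picture viewer there is one more tool, called after ">>>" as name([rows], argument=value, ...), one row to a line, values as JSON. play_rows: Moves the arm, as the interface text tells. Its arguments: {"type":"object","properties":{"series":{"type":"array"}},"required":["series"]}

```bash
mkdir -p pics; python3 - <<'E'
from bench import read_state, eyes, order, finder
import cv2
s=read_state(); print({k:(v if not hasattr(v,'__len__') else [round(float(x),4) for x in v]) for k,v in s.items()})
for c in ["scene","top","wrist"]:
    im=eyes.read_camera(c); cv2.imwrite(f"pics/a_{c}.png",im[:,:,::-1])
    print(c,eyes.calibration(c))
for l in ["lower_seam","dowel_big","dowel_small","cover_pad","cover_hinge","upper_half","hole_big","hole_small","upper_grip","lower_half"]:
    for c in ["top","scene"]:
        print(l,c,[(round(d['p'],2),[round(float(x),4) for x in d['centre']]) for d in finder.tip_of(c,l)[:2]])
E
```

```text
{'t': 0.0, 'joint_positions': [1.2747, 0.0529, 1.4017, -0.0, 1.6886, -0.0703], 'qvel': [-0.0001, -0.0002, 0.0017, 0.0009, 0.0004, 0.0001], 'joint_torque': [0.0012, -38.1673, -36.0181, -0.0, 0.0063, -0.0], 'tool_pos': [0.1174, 0.5114, 0.2305], 'ee_rot': [0.7032, -0.0797, 0.0796, -0.7021], 'ft_force': [0.102, -1.1733, 0.8516], 'wrist_torque': [-0.0448, -0.047, -0.0159], 'width': 1.001477754475135}
scene {'K': array([[385.28574331,   0.        , 317.89437591],
       [  0.        , 385.28574331, 194.29329206],
       [  0.        ,   0.        ,   1.        ]]), 'R': array([[-0.84396123, -0.53633982,  0.00830929],
       [-0.33126885,  0.50896164, -0.79449292],
       [ 0.42188907, -0.67327383, -0.60721657]]), 't': array([0.64756248, 0.0897307 , 0.8668119 ])}
top {'K': array([[503.31919398,   0.        , 320.19537251],
       [  0.        , 503.31919398, 199.81571512],
       [  0.        ,   0.        ,   1.        ]]), 'R': array([[ 0.01609383, -0.99986073,  0.00441722],
       [-0.99283085, -0.01650367, -0.11838297],
       [ 0.11843938, -0.00248032, -0.99295819]]), 't': array([0.281
[... 1039 characters left out ...]
5378, 0.1705, 0.0604])]
cover_hinge top [(0.63, [0.5783, 0.362, 0.0018]), (0.5, [0.5369, 0.1948, 0.0366])]
cover_hinge scene [(0.46, [0.537, 0.1962, 0.0389])]
upper_half top [(0.74, [0.5325, 0.3636, 0.0017]), (0.41, [0.5767, 0.3645, 0.0017])]
upper_half scene [(0.78, [0.531, 0.3644, -0.004])]
hole_big top [(0.71, [0.5764, 0.3629, -0.0004])]
hole_big scene []
hole_small top [(0.68, [0.488, 0.3716, -0.0011])]
hole_small scene [(0.85, [0.4882, 0.374, -0.0003])]
upper_grip top [(0.97, [0.5318, 0.3682, 0.0356]), (0.6, [0.4512, 0.0077, 0.0022])]
upper_grip scene [(0.61, [0.5284, 0.3651, 0.0267])]
lower_half top [(0.84, [0.5406, 0.1626, 0.0001])]
lower_half scene [(0.56, [0.5401, 0.1685, -0.0008])]
```

View pics/a_top.png

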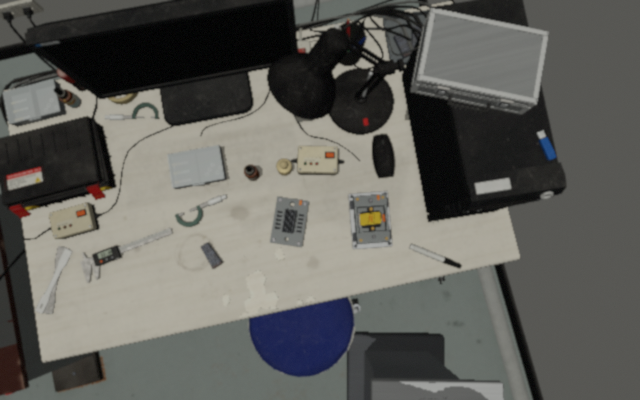

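View pics/a_scene.png

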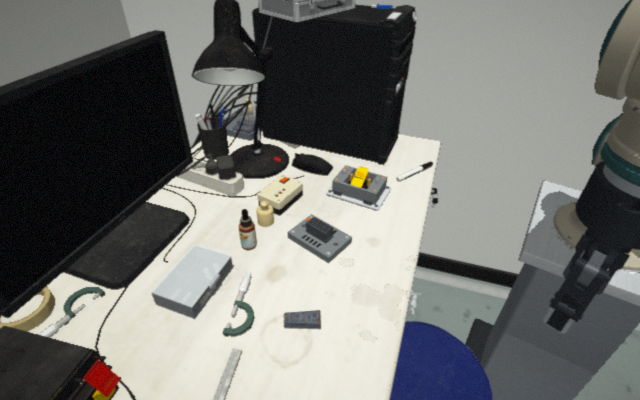

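View pics/a_wrist.png

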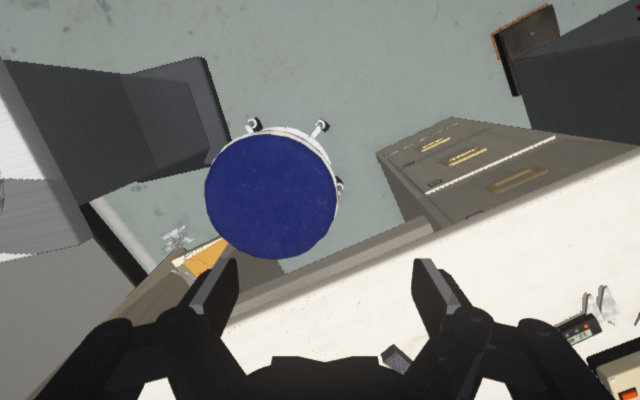

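The top view shows the lower half with its yellow cover at about (371,220) and the upper half at (290,221). The nets agree with this: about (0.540,0.165) and (0.532,0.366). Next I'll write a helper and look from the wrist camera.

```bash
cat > h.py <<'E'
from bench import read_state, eyes, order, finder
import cv2, numpy as np
from scipy.spatial.transform import Rotation as Ro
def pose():
    s=read_state(); return np.array(s['tool_pos']),Ro.from_quat(s['ee_rot']),s
def Rt(yaw):  # tool y down, tool x at heading yaw -> z = x cross y
    x=np.array([np.cos(yaw),np.sin(yaw),0]); y=np.array([0,0,-1.]); z=np.cross(x,y)
    return Ro.from_matrix(np.c_[x,y,z])
def go(p,yaw=None,R=None):
    tp,tr,s=pose(); R=R if R is not None else (Rt(yaw) if yaw is not None else tr)
    d=tr.inv().apply(np.array(p)-tp)*1000; rv=(tr.inv()*R).as_rotvec(degrees=True)
    print("shift",d.round(1),"rot",rv.round(2), "rows",np.linalg.norm(d)/41.7,np.linalg.norm(rv)/7.16)
def cam(c):
    k=eyes.calibration(c)
    if c!='wrist': return k['K'],k['R'],k['t']
    tp,tr,_=pose(); T=np.eye(4); T[:3,:3]=tr.as_matrix(); T[:3,3]=tp
    W=np.linalg.inv(T@k['hand_eye']); return k['K'],W[:3,:3],W[:3,3]
def shot(c,name):
    C=cam(c); im=eyes.read_camera(c); cv2.imwrite('pics/'+name,im[:,:,::-1]); return C,im
def proj(C,X):
    q=C[1]@np.array(X)+C[2]; q=C[0]@q; return q[:2]/q[2]
def back(C,uv,z):
    r=C[1].T@np.linalg.inv(C[0])@np.array([uv[0],uv[1],1.]); o=-C[1].T@C[2]
    return o+r*(z-o[2])/r[2]
def tips(c,ls):
    for l in ls:
        print(l,c,[(round(d['p'],2),[round(float(x),4) for x in d['centre']]) for d in finder.tip_of(c,l)[:2]])
def st():
    s=read_state(); print('t',round(s['t'],2),'p',np.round(s['tool_pos'],4),'f',np.round(s['ft_force'],2),'w',round(s['width'],3),'axes\n',Ro.from_quat(s['ee_rot']).as_matrix().round(3))
E
python3 - <<'E'
from h import *
st()
go([0.50,0.22,0.24],0.08); go([0.50,0.22,0.24],0.08+np.pi)
go([0.45,0.26,0.26],0.0);
E
```

```text
t 1.15 p [0.1175 0.5117 0.2313] f [-0.65  0.17 -0.53] w 1.0 axes
 [[ 0.975  0.     0.224]
 [-0.224  0.     0.975]
 [-0.    -1.     0.   ]]
shift [ 438.1   -8.7 -198.7] rot [ -0.   -17.52  -0.  ] rows 11.536996643263908 2.447238792007607
shift [ 438.1   -8.7 -198.7] rot [ 0.0000e+00  1.6248e+02 -1.0000e-02] rows 11.536996643263908 22.692426107484142
shift [ 380.4  -28.7 -170.9] rot [ -0.   -12.94  -0.  ] rows 10.023724932192795 1.8070625179309887
```

```bash
python3 - <<'E'
from h import *
go([0.46,0.265,0.2],0.08)
E
```

```text
shift [ 389.    31.3 -163.8] rot [ -0.   -17.52  -0.  ] rows 10.149529986385685 2.447238792007607
```

>>> play_rows([
  [[389,31,-164,0,-17.5,0,1],[389,31,-164,0,-17.5,0,1],[389,31,-164,0,-17.5,0,1],[389,31,-164,0,-17.5,0,1],[389,31,-164,0,-17.5,0,1],[389,31,-164,0,-17.5,0,1],[389,31,-164,0,-17.5,0,1],[389,31,-164,0,-17.5,0,1]],
])

```text
t: 1.82
tool_pos: [0.3819, 0.3207, 0.2076]
ee_rot: [-0.706, -0.028, 0.028, 0.707]
ft_force: [0.0, 1.0, 1.1]
width: -0.002
```

```bash
python3 - <<'E'
from h import *
st()
go([0.46,0.265,0.2],0.08)
E
```

```text
t 1.82 p [0.3819 0.3207 0.2076] f [0.04 0.98 1.05] w -0.002 axes
 [[ 0.997  0.001 -0.08 ]
 [ 0.08   0.001  0.997]
 [ 0.001 -1.     0.   ]]
shift [ 73.4   7.6 -61.7] rot [-0.03 -0.02  0.03] rows 2.307558040886121 0.006365764334220823
```

>>> play_rows([
  [[73,8,-62,0,0,0,1],[73,8,-62,0,0,0,1],[73,8,-62,0,0,0,1],[73,8,-62,0,0,0,1]],
])

```text
t: 2.15
tool_pos: [0.4601, 0.2639, 0.1987]
ee_rot: [0.707, 0.026, -0.027, -0.706]
ft_force: [0.2, 0.3, -0.3]
width: 0.001
```

```bash
python3 - <<'E'
from h import *
st()
C,im=shot('wrist','b.png')
tips('wrist',["lower_seam","dowel_big","dowel_small","cover_pad","cover_hinge","upper_half","hole_big","hole_small","upper_grip","lower_half"])
np.savez('b.npz',K=C[0],R=C[1],t=C[2])
E
```

```text
t 2.15 p [0.4601 0.2639 0.1987] f [ 0.16  0.27 -0.34] w 0.001 axes
 [[ 0.997 -0.001 -0.075]
 [ 0.075 -0.001  0.997]
 [-0.001 -1.    -0.001]]
lower_seam wrist [(0.76, [0.5368, 0.1641, 0.0473])]
dowel_big wrist [(0.88, [0.5846, 0.1741, 0.0609])]
dowel_small wrist [(0.74, [0.4934, 0.1626, 0.0588])]
cover_pad wrist [(0.57, [0.5391, 0.168, 0.0578])]
cover_hinge wrist [(0.71, [0.538, 0.1949, 0.0354])]
upper_half wrist [(0.74, [0.53, 0.3665, 0.0037])]
hole_big wrist [(0.94, [0.5718, 0.3594, -0.0036]), (0.27, [0.4477, 0.5595, 0.0009])]
hole_small wrist [(0.83, [0.4854, 0.377, -0.0038])]
upper_grip wrist [(0.68, [0.5349, 0.3692, 0.032]), (0.59, [0.5386, 0.1632, 0.0463])]
lower_half wrist [(0.86, [0.5373, 0.1646, -0.002])]
```

View pics/b.png

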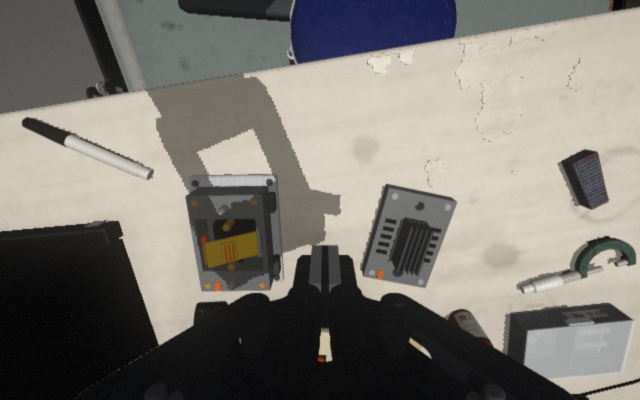

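```bash
python3 - <<'E'
from h import *
d=np.load('b.npz');C=(d['K'],d['R'],d['t'])
print('tower base wrist',back(C,(122,222),0),back(C,(158,360),0))
S=cam('scene');print('scene base',back(S,(384,160),0),back(S,(257,140),0)); 
T=cam('top')
for z in (0,.2,.3,.4): print(z,back(T,(428,217),z),back(T,(408,100),z), back(S,(413,10),z))
im=cv2.imread('pics/b.png'); cv2.imwrite('pics/b_z.png',cv2.resize(im[160:310,170:470],None,fx=2.6,fy=2.6,interpolation=cv2.INTER_CUBIC))
E
```

```text
tower base wrist [0.54101833 0.0222709  0.        ] [0.7555722  0.04465557 0.        ]
scene base [ 0.54987506 -0.01197104  0.        ] [0.92848831 0.09780628 0.        ]
0 [0.54778373 0.01896946 0.        ] [0.85035152 0.06789278 0.        ] [ 1.18918627 -1.87459911  0.        ]
0.2 [0.53011615 0.06258182 0.2       ] [0.7846683  0.10374132 0.2       ] [ 0.85870471 -0.94261606  0.2       ]
0.3 [0.52128236 0.08438801 0.3       ] [0.75182668 0.12166559 0.3       ] [ 0.69346392 -0.47662453  0.3       ]
0.4 [0.51244857 0.10619419 0.4       ] [0.71898507 0.13958986 0.4       ] [ 0.52822314 -0.01063301  0.4       ]
```

View pics/b_z.png

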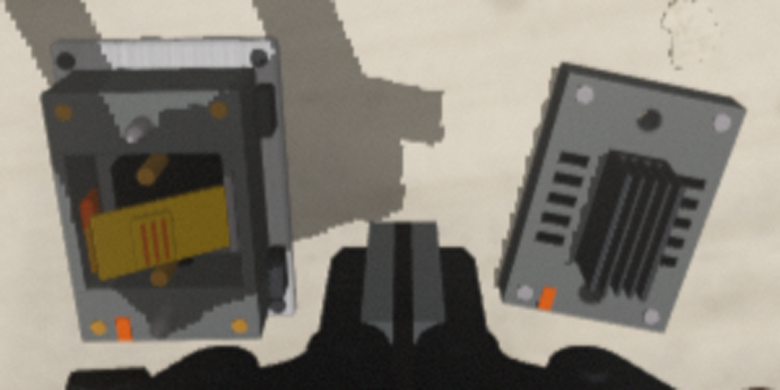

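```bash
python3 - <<'E'
from h import *
go([0.615,0.172,0.17],0.09)
E
```

```text
shift [ 149.    29.7 -106.9] rot [-0.01 -0.55  0.02] rows 4.4553083062878365 0.0762118009892346
```

>>> play_rows([
  [[149,28,-107,0,-0.5,0,1],[149,28,-107,0,-0.5,0,1],[149,28,-107,0,-0.5,0,1],[149,28,-107,0,-0.5,0,1],[149,28,-107,0,-0.5,0,1],[149,28,-107,0,-0.5,0,1],[149,28,-107,0,-0.5,0,1]],
])

```text
t: 3.28
tool_pos: [0.6155, 0.1708, 0.1706]
ee_rot: [-0.706, -0.03, 0.031, 0.706]
ft_force: [-0.2, 0.8, 0.1]
width: -0.004
```

```bash
python3 - <<'E'
from h import *
st()
C,im=shot('wrist','c.png')
np.savez('c.npz',K=C[0],R=C[1],t=C[2])
tips('wrist',["lower_seam","dowel_big","dowel_small","cover_pad","cover_hinge","lower_half"])
for l,z in (("dowel_big",.06),("dowel_small",.06)): pass
c=im[:,:,::-1][20:300,180:460]; cv2.imwrite('pics/c_z.png',cv2.resize(c,None,fx=2.1,fy=2.1,interpolation=cv2.INTER_CUBIC))
E
```

```text
t 3.28 p [0.6155 0.1708 0.1706] f [-0.22  0.82  0.09] w -0.004 axes
 [[ 0.996 -0.002 -0.087]
 [ 0.087  0.     0.996]
 [-0.002 -1.     0.   ]]
lower_seam wrist [(0.93, [0.5379, 0.1669, 0.0465])]
dowel_big wrist [(0.83, [0.5812, 0.1722, 0.0618])]
dowel_small wrist [(0.92, [0.4973, 0.1602, 0.0592])]
cover_pad wrist [(0.86, [0.5418, 0.1688, 0.0565]), (0.39, [0.487, 0.3727, -0.0049])]
cover_hinge wrist [(0.86, [0.5362, 0.1935, 0.0394])]
lower_half wrist [(0.87, [0.5363, 0.1625, -0.0])]
```

View pics/c_z.png

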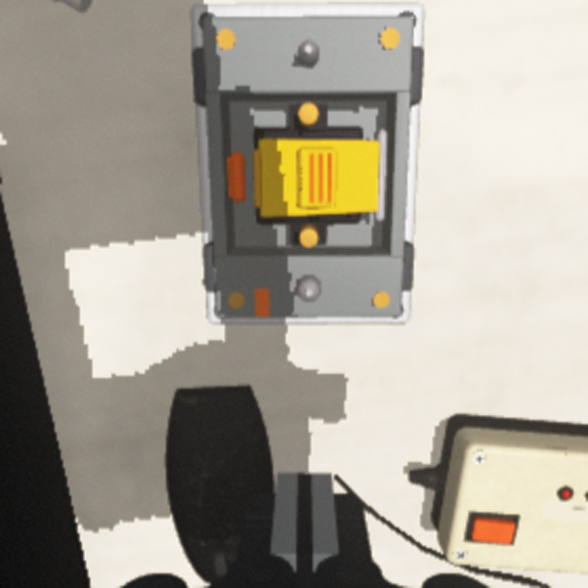

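```bash
python3 - <<'E'
from h import *
d=np.load('c.npz');C=(d['K'],d['R'],d['t'])
f=lambda u,v,z: back(C,(180+(u+.5)/2.1-.5,20+(v+.5)/2.1-.5),z)
print('ds',f(307,50,.058),'db',f(311,288,.058))
print('pins',f(308,113,.049),f(309,237,.049))
a,b=f(307,50,.058),f(311,288,.058); print(np.linalg.norm(b-a),np.arctan2(b[1]-a[1],b[0]-a[0]),(a+b)/2)
a,b=f(308,113,.049),f(309,237,.049); print(np.linalg.norm(b-a),np.arctan2(b[1]-a[1],b[0]-a[0]),(a+b)/2)
# cavity / studs
s=[f(226,38,.044),f(390,38,.044),f(236,300,.044),f(381,300,.044)]; print(np.round(s,4),np.mean(s,0))
yaw=.09
for X in ((0,0),):
  pass
c=np.array([.539,.166])
print('pad shut',c+np.array([np.cos(yaw)*0+np.sin(yaw)*.004,-.004*np.cos(yaw)]))
go([.5393,.162,.12],.09)
E
```

```text
ds [0.49579155 0.16150367 0.058     ] db [0.58171922 0.17071317 0.058     ]
pins [0.51607633 0.16370792 0.049     ] [0.56261888 0.16825103 0.049     ]
0.08641978514287228 0.10676975523667127 [0.53875538 0.16610842 0.058     ]
0.04676374939221658 0.09730388430249945 [0.5393476  0.16597947 0.049     ]
[[0.4922 0.1305 0.044 ]
 [0.4869 0.1923 0.044 ]
 [0.5923 0.1396 0.044 ]
 [0.5869 0.2014 0.044 ]] [0.53956282 0.16591964 0.044     ]
pad shut [0.53935951 0.16201619]
shift [-76.1  52.1  -3.3] rot [-0.01 -0.03  0.04] rows 2.213465679726477 0.007501733199535176
```

>>> play_rows([
  [[-76,60,-3.5,0,0,0,1],[-76,60,-3.5,0,0,0,1],[-76,60,-3.5,0,0,0,1],[-76,85,-3.5,0,0,0,1],[-76,105,-3.5,0,0,0,1],[-76,120,-3.5,0,0,0,1],[-76,126,-3.5,0,0,0,1],[-76,128,-3.5,0,0,0,1]],
])

```text
t: 4.3
tool_pos: [0.5392, 0.1612, 0.0429]
ee_rot: [0.706, 0.031, -0.032, -0.706]
ft_force: [-3.6, -1.8, 5.0]
width: -0.001
```

```bash
python3 - <<'E'
from h import *
st()
E
```

```text
t 4.3 p [0.5392 0.1612 0.0429] f [-3.58 -1.75  4.99] w -0.001 axes
 [[ 0.996 -0.002 -0.089]
 [ 0.089 -0.     0.996]
 [-0.002 -1.    -0.   ]]
```

>>> play_rows([
  [[0,1.5,0,0,0,0,1],[0,2.5,0,0,0,0,1],[0,2.5,0,0,0,0,1]],
])

```text
t: 4.55
tool_pos: [0.54, 0.1614, 0.0429]
ee_rot: [-0.706, -0.032, 0.031, 0.707]
ft_force: [-3.5, -1.8, 4.1]
width: -0.0
```

>>> play_rows([
  [[0,2,0,0,0,0,1],[0,3,0,0,0,0,1],[0,3,0,0,0,0,1]],
])

```text
t: 4.8
tool_pos: [0.5404, 0.1615, 0.0424]
ee_rot: [-0.706, -0.032, 0.031, 0.707]
ft_force: [-13.2, -4.1, 22.0]
width: -0.0
```

>>> play_rows([
  [[0,-40,0,0,0,0,1],[0,-80,0,0,0,0,1],[30,-110,3,0,0,0,1],[76,-133,3,0,0,0,1],[76,-133,3,0,0,0,1],[76,-133,3,0,0,0,1]],
])

```text
t: 5.3
tool_pos: [0.618, 0.1712, 0.1741]
ee_rot: [-0.706, -0.033, 0.029, 0.707]
ft_force: [-1.0, 0.7, 0.4]
width: -0.004
```

```bash
python3 - <<'E'
from h import *
st()
C,im=shot('wrist','d.png')
np.savez('d.npz',K=C[0],R=C[1],t=C[2])
tips('wrist',["lower_seam","dowel_big","dowel_small","cover_pad"])
c=im[:,:,::-1][20:220,200:440]; cv2.imwrite('pics/d_z.png',cv2.resize(c,None,fx=3,fy=3,interpolation=cv2.INTER_CUBIC))
E
```

```text
t 5.3 p [0.618  0.1712 0.1741] f [-1.    0.71  0.43] w -0.004 axes
 [[ 0.996  0.006 -0.088]
 [ 0.088  0.002  0.996]
 [ 0.006 -1.     0.001]]
lower_seam wrist [(0.97, [0.539, 0.1636, 0.0469])]
dowel_big wrist [(0.83, [0.58, 0.1699, 0.0621])]
dowel_small wrist [(0.7, [0.4928, 0.1627, 0.0587]), (0.65, [0.5821, 0.1707, 0.0636])]
cover_pad wrist [(0.87, [0.5425, 0.1582, 0.0416])]
```

View pics/d_z.png

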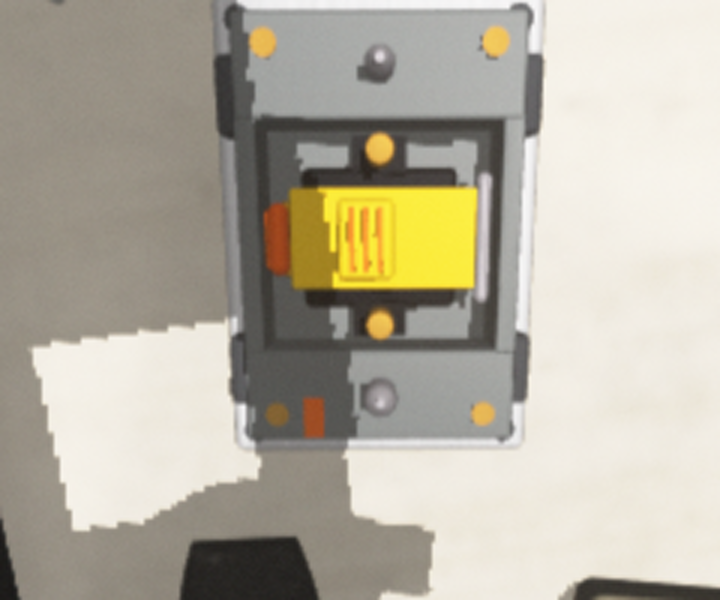

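```bash
python3 - <<'E'
from h import *
go([.608,.354,.175],-.155)
d=np.load('d.npz');C=(d['K'],d['R'],d['t'])
f=lambda u,v,z: back(C,(200+(u+.5)/3-.5,20+(v+.5)/3-.5),z)
s=[f(262,41,.044),f(496,41,.044),f(277,414,.044),f(483,414,.044)]; print(np.round(s,4),np.mean(s,0))
for i,j in((0,2),(1,3)): e=s[j]-s[i];print(np.arctan2(e[1],e[0]))
a,b=f(380,148,.049),f(380,324,.049);print((a+b)/2,np.arctan2(b[1]-a[1],b[0]-a[0]))
a,b=f(379,62,.058),f(380,397,.058);print((a+b)/2,np.arctan2(b[1]-a[1],b[0]-a[0]))
print('cover edge/hinge',f(290,238,.038),f(475,238,.038))
T=cam('top'); print(back(T,(252,173),.05),back(T,(285,166),.03))
E
```

```text
shift [  9.9  -4.6 182.9] rot [ 1.000e-02  1.396e+01 -8.000e-02] rows 4.39479746804843 1.9497760427094224
[[0.4922 0.1303 0.044 ]
 [0.4868 0.1923 0.044 ]
 [0.592  0.1396 0.044 ]
 [0.5865 0.2015 0.044 ]] [0.53936541 0.16589533 0.044     ]
0.09282178775682148
0.0918569262721572
[0.53913264 0.16598365 0.049     ] 0.08968430837386665
[0.53912694 0.16580932 0.058     ] 0.09265857517079343
cover edge/hinge [0.54137974 0.14003686 0.038     ] [0.53667583 0.19347848 0.038     ]
[0.6438224 0.4579058 0.05     ] [0.66622191 0.37937772 0.03      ]
```

>>> play_rows([
  [[10,0,183,0,14,0,1],[10,0,183,0,14,0,1],[10,0,183,0,14,0,1],[10,0,183,0,14,0,1],[10,0,183,0,14,0,1],[10,0,183,0,14,0,1],[10,0,183,0,14,0,1]],
])

```text
t: 6.13
tool_pos: [0.608, 0.3549, 0.1703]
ee_rot: [0.705, -0.055, 0.054, -0.705]
ft_force: [0.1, -0.2, 0.5]
width: -0.002
```

```bash
python3 - <<'E'
from h import *
st()
C,im=shot('wrist','e.png')
np.savez('e.npz',K=C[0],R=C[1],t=C[2])
tips('wrist',["upper_half","hole_big","hole_small","upper_grip"])
c=im[:,:,::-1][10:250,180:440]; cv2.imwrite('pics/e_z.png',cv2.resize(c,None,fx=2.5,fy=2.5,interpolation=cv2.INTER_CUBIC))
E
```

```text
t 6.13 p [0.608  0.3549 0.1703] f [ 0.07 -0.2   0.5 ] w -0.002 axes
 [[ 0.988 -0.001  0.153]
 [-0.153 -0.001  0.988]
 [-0.001 -1.    -0.001]]
upper_half wrist [(0.69, [0.529, 0.3689, 0.0037]), (0.2, [0.536, 0.163, -0.003])]
hole_big wrist [(0.58, [0.575, 0.357, -0.0037])]
hole_small wrist [(0.65, [0.4838, 0.3748, -0.0025]), (0.52, [0.5385, 0.1658, -0.0019])]
upper_grip wrist [(0.57, [0.5324, 0.367, 0.0322])]
```

View pics/e_z.png

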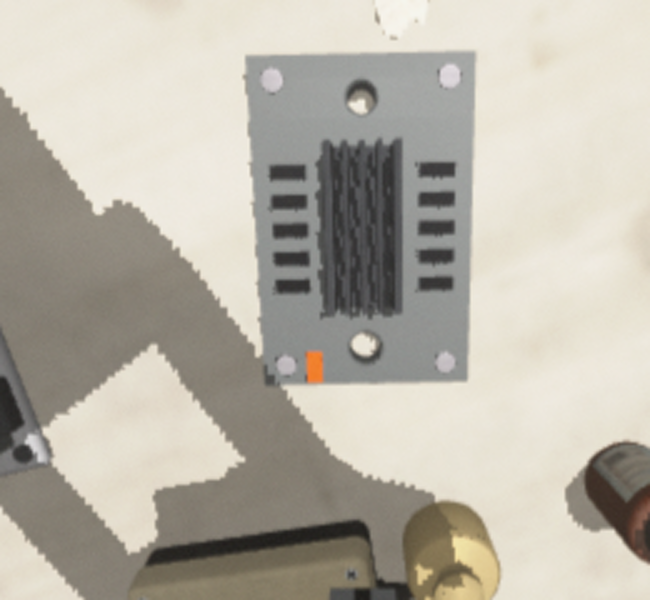

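```bash
python3 - <<'E'
from h import *
d=np.load('e.npz');C=(d['K'],d['R'],d['t'])
f=lambda u,v,z: back(C,(180+(u+.5)/2.5-.5,10+(v+.5)/2.5-.5),z)
s=[f(271,80,.018),f(449,76,.018),f(286,365,.018),f(445,361,.018)]; print(np.round(s,4),np.mean(s,0))
for i,j in((0,2),(1,3)): e=s[j]-s[i];print(np.arctan2(e[1],e[0]))
for i,j in((0,1),(2,3)): e=s[j]-s[i];print(np.arctan2(-e[0],e[1]))
a,b=f(361,98,.018),f(365,346,.018);print((a+b)/2,np.arctan2(b[1]-a[1],b[0]-a[0]),np.linalg.norm(a-b))
s=[f(247,56,.018),f(476,52,.018),f(265,383,.018),f(467,381,.018)]; print(np.round(s,4),np.mean(s,0))
E
```

```text
[[0.4772 0.3431 0.018 ]
 [0.4855 0.4046 0.018 ]
 [0.5765 0.3297 0.018 ]
 [0.5844 0.3914 0.018 ]] [0.53091797 0.36719188 0.018     ]
-0.1336976668900909
-0.13330231343479493
-0.1342579217791518
-0.12836136807834775
[0.53077427 0.36731892 0.018     ] -0.1367172690303005 0.08703156395358544
[[0.4686 0.3363 0.018 ]
 [0.4796 0.4147 0.018 ]
 [0.5822 0.3202 0.018 ]
 [0.5936 0.399  0.018 ]] [0.53101184 0.36754487 0.018     ]
```

```bash
python3 - <<'E'
from h import *
go([.5309,.3673,.10],-.133);go([.5309,.3673,.021],-.133)
E
```

```text
shift [-79.9  71.3   2.1] rot [-0.01 -1.42  0.01] rows 2.5684380516283576 0.1977783011140307
shift [-79.9 150.3   2.1] rot [-0.01 -1.42  0.01] rows 4.082539082212186 0.1977783011140307
```

>>> play_rows([
  [[-80,45,2,0,-1.4,0,-1],[-80,71,2,0,-1.4,0,-1],[-80,71,2,0,-1.4,0,-1],[-80,71,2,0,-1.4,0,-1],[-80,100,2,0,-1.4,0,-1],[-80,130,2,0,-1.4,0,-1],[-80,149,2,0,-1.4,0,-1],[-80,149,2,0,-1.4,0,-1]],
])

```text
t: 7.05
tool_pos: [0.5293, 0.3662, 0.0179]
ee_rot: [0.707, -0.049, 0.045, -0.704]
ft_force: [-0.9, -0.5, -1.2]
width: 0.996
```

```bash
python3 - <<'E'
from h import *
st()
go([.5309,.3673,.021],-.133)
shot('wrist','f.png')
E
```

```text
t 7.05 p [0.5293 0.3662 0.0179] f [-0.89 -0.51 -1.15] w 0.996 axes
 [[ 0.991 -0.006  0.133]
 [-0.133 -0.004  0.991]
 [-0.005 -1.    -0.004]]
shift [ 1.5 -3.1  1.2] rot [ 0.26  0.   -0.3 ] rows 0.08787305475638435 0.055098405759861926
```

View pics/f.png

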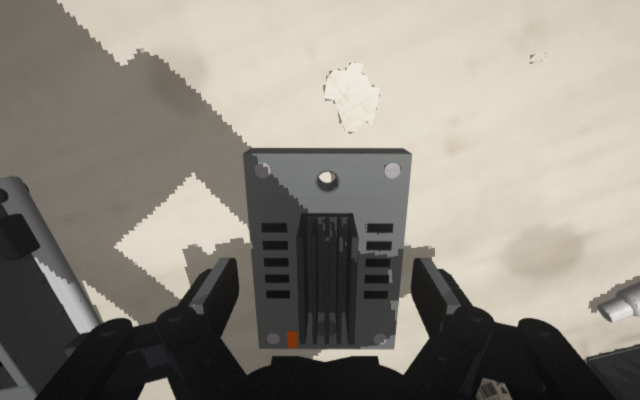

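>>> play_rows([
  [[0,0,0,0,0,0,-1],[0,0,0,0,0,0,-1]],
])

```text
t: 7.27
tool_pos: [0.5322, 0.369, 0.0251]
ee_rot: [-0.705, 0.045, -0.048, 0.707]
ft_force: [1.0, 0.6, -0.1]
width: 1.003
```

```bash
python3 - <<'E'
from h import *
st()
go([.5309,.3673,.021],-.133)
E
```

```text
t 7.27 p [0.5322 0.369  0.0251] f [ 1.01  0.6  -0.11] w 1.003 axes
 [[ 0.991  0.004  0.132]
 [-0.132  0.003  0.991]
 [ 0.004 -1.     0.003]]
shift [-1.1  4.1 -1.8] rot [-0.17  0.05  0.21] rows 0.10966632494904187 0.03819912907937939
```

>>> play_rows([
  [[0,0,0,0,0,0,1],[0,0,0,0,0,0,1],[0,0,0,0,0,0,1],[0,0,0,0,0,0,1],[0,0,0,0,0,0,1],[0,0,0,0,0,0,1]],
])

```text
t: 7.77
tool_pos: [0.5306, 0.3686, 0.0225]
ee_rot: [-0.705, 0.046, -0.047, 0.706]
ft_force: [-1.1, -1.4, 0.7]
width: 0.294
```

```bash
python3 - <<'E'
from h import *
st()
shot('wrist','g.png')
E
```

```text
t 7.77 p [0.5306 0.3686 0.0225] f [-1.11 -1.39  0.74] w 0.294 axes
 [[ 0.991  0.001  0.131]
 [-0.131  0.001  0.991]
 [ 0.001 -1.     0.001]]
```

View pics/g.png

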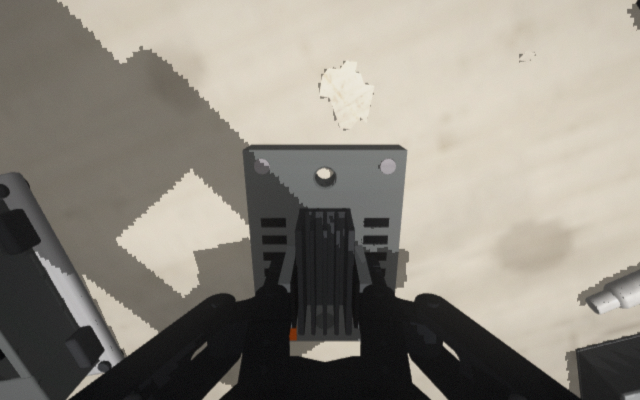

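>>> play_rows([
  [[0,-15,0,0,0,0,1],[0,-40,0,0,0,0,1],[0,-70,0,0,0,0,1],[0,-100,0,0,0,0,1],[0,-100,0,0,0,0,1],[0,-100,0,0,0,0,1],[0,-100,0,0,0,0,1]],
])

```text
t: 8.4
tool_pos: [0.5296, 0.368, 0.1198]
ee_rot: [0.706, -0.047, 0.046, -0.705]
ft_force: [-0.8, 0.2, -4.6]
width: 0.295
```

```bash
python3 - <<'E'
from h import *
st()
C,im=shot('wrist','i.png')
c=im[:,:,::-1][100:300,200:440]; cv2.imwrite('pics/i_z.png',cv2.resize(c,None,fx=3,fy=3,interpolation=cv2.INTER_CUBIC))
E
```

```text
t 8.4 p [0.5296 0.368  0.1198] f [-0.82  0.24 -4.56] w 0.295 axes
 [[ 0.991 -0.003  0.131]
 [-0.131 -0.002  0.991]
 [-0.003 -1.    -0.002]]
```

View pics/i_z.png

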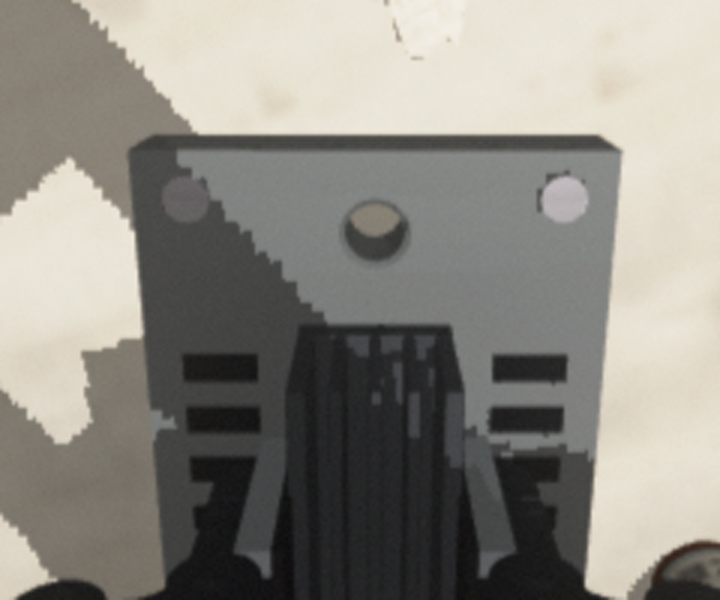

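```bash
cat > m.py <<'E'
from h import *
def tool_pt(uv,y):
    k=eyes.calibration('wrist');H=k['hand_eye']
    r=H[:3,:3]@np.linalg.inv(k['K'])@np.array([*uv,1.]);o=H[:3,3]
    return o+r*(y-o[1])/r[1]
E
python3 - <<'E'
from m import *
f=lambda u,v,y:tool_pt((200+(u+.5)/3-.5,100+(v+.5)/3-.5),y)*1000
for y in (.003,.005):
    a,b,h=f(185,199,y),f(563,199,y),f(375,231,y)
    print(a.round(2),b.round(2),h.round(2),'yaw(tool x)',np.arctan2(b[0]-a[0],b[2]-a[2]), 'span',np.linalg.norm(b-a))
# reference: studs in upper frame from e
c=np.array([.5309,.3673]);R=np.array([[np.cos(-.133),np.sin(-.133)],[-np.sin(-.133),np.cos(-.133)]])
for p in ([.4772,.3431],[.4855,.4046]): print((R@(np.array(p)-c)*1000).round(2))
E
```

```text
[-49.65   3.   -30.48] [-49.65   3.    31.  ] [-44.3    3.     0.43] yaw(tool x) -4.357797851306542e-05 span 61.478268701235734
[-49.21   5.   -30.91] [-49.22   5.    31.42] [-43.78   5.     0.43] yaw(tool x) -4.3577978513083474e-05 span 62.32288781190571
[-50.02 -31.11]
[-49.95  30.95]
```

```bash
python3 - <<'E'
from h import *
st();go([.5391,.1655,.12],.092)
E
```

```text
t 8.45 p [0.5292 0.3678 0.119 ] f [-0.96 -0.3  -3.98] w 0.293 axes
 [[ 0.991 -0.004  0.131]
 [-0.131 -0.002  0.991]
 [-0.004 -1.    -0.003]]
shift [  36.3   -0.5 -199.3] rot [  0.14 -12.8   -0.23] rows 4.857128976576497 1.7887855888163138
```

>>> play_rows([
  [[8,-1,-40,0,-4,0,1],[15,-1,-80,0,-8,0,1],[22,-1,-120,0,-12.8,0,1],[29,-1,-160,0,-12.8,0,1],[36,-1,-190,0,-12.8,0,1],[36,-1,-199,0,-12.8,0,1],[36,-1,-199,0,-12.8,0,1],[36,-1,-199,0,-12.8,0,1]],
])

```text
t: 9.12
tool_pos: [0.5393, 0.1663, 0.1215]
ee_rot: [-0.706, -0.031, 0.033, 0.706]
ft_force: [-0.6, 0.7, -3.0]
width: 0.294
```

```bash
python3 - <<'E'
from h import *
for i in range(6):
    p,r,s=pose(); m=r.as_matrix(); print(round(s['t'],2),p.round(4),np.arctan2(m[1,0],m[0,0]).round(4),m[2,0].round(4),m[2,2].round(4))
    C,im=shot('wrist','j.png')
go([.5391,.1655,.12],.092)
c=im[:,:,::-1][100:300,200:440]; cv2.imwrite('pics/j_z.png',cv2.resize(c,None,fx=3,fy=3,interpolation=cv2.INTER_CUBIC))
E
```

```text
9.12 [0.5393 0.1663 0.1215] 0.0909 -0.0026 0.0003
9.17 [0.5394 0.1671 0.1218] 0.0922 -0.002 0.0004
9.22 [0.5395 0.1675 0.1221] 0.093 -0.0015 0.0003
9.27 [0.5395 0.1677 0.1223] 0.0935 -0.0011 0.0002
9.32 [0.5396 0.1677 0.1225] 0.0936 -0.0008 0.0002
9.37 [0.5397 0.1676 0.1226] 0.0935 -0.0005 0.0002
shift [-0.8  2.7 -1.8] rot [-0.01  0.08 -0.02] rows 0.08152988834907413 0.010987609757782379
```

View pics/j_z.png

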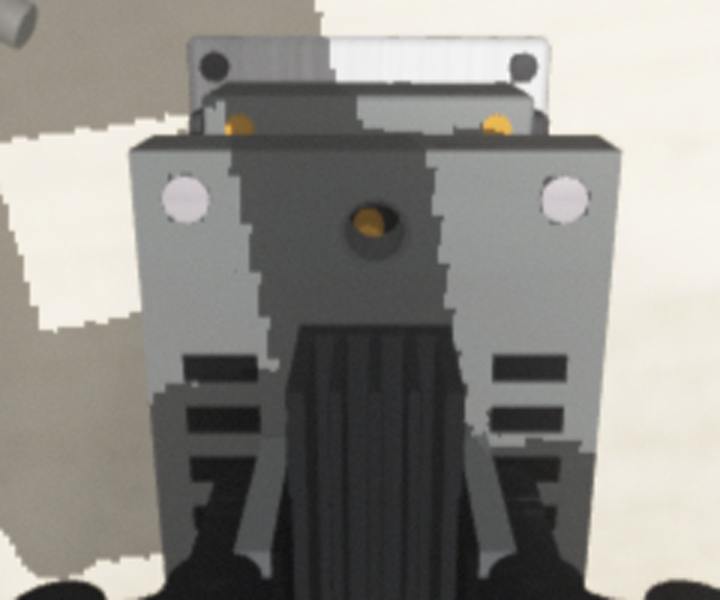

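```bash
python3 - <<'E'
from m import *
f=lambda u,v,y:tool_pt((200+(u+.5)/3-.5,100+(v+.5)/3-.5),y)*1000
print('studs lower',f(240,127,.0786),f(497,127,.0786)); print('pin',f(370,222,.0736))
print('upper',f(185,199,.0045),f(565,199,.0045),f(375,231,.0045))
for i in range(2):
    p,r,s=pose(); print(s['t'],p.round(4))
    eyes.calibration('wrist')
E
```

```text
studs lower [-50.68945866  78.6        -32.31276695] [-50.68547639  78.6         29.60028367]
pin [-28.43284758  73.6         -0.99965178]
upper [-49.25407032   4.5        -30.93159284] [-49.25705975   4.5         31.50273921] [-43.84377947   4.5          0.29409289]
9.4167 [0.5398 0.1674 0.1227]
9.4167 [0.5398 0.1674 0.1227]
```

>>> play_rows([
  [[-0.8,15,-1.5,0,0,0,1],[-0.8,30,-1.5,0,0,0,1],[-0.8,30,-1.5,0,0,0,1],[-0.8,30,-1.5,0,0,0,1],[-0.8,30,-1.5,0,0,0,1],[-0.8,30,-1.5,0,0,0,1],[-0.8,30,-1.5,0,0,0,1],[-0.8,30,-1.5,0,0,0,1]],
])

```text
t: 10.08
tool_pos: [0.5397, 0.165, 0.0938]
ee_rot: [-0.706, -0.033, 0.032, 0.706]
ft_force: [-0.8, -0.0, -3.4]
width: 0.291
```

```bash
python3 - <<'E'
from h import *
for i in range(6):
    p,r,s=pose(); m=r.as_matrix(); print(round(s['t'],2),p.round(4),np.arctan2(m[1,0],m[0,0]).round(4),m[2,0].round(4),m[2,2].round(4))
    C,im=shot('wrist','k.png')
go([.5391,.1655,.09],.092)
c=im[:,:,::-1][100:300,200:440]; cv2.imwrite('pics/k_z.png',cv2.resize(c,None,fx=3,fy=3,interpolation=cv2.INTER_CUBIC))
E
```

```text
10.08 [0.5397 0.165  0.0938] 0.0919 0.0014 0.0003
10.13 [0.5396 0.165  0.0936] 0.0919 0.001 0.0002
10.18 [0.5395 0.1649 0.0934] 0.0919 0.0007 0.0002
10.23 [0.5394 0.1649 0.0933] 0.0918 0.0005 0.0002
10.28 [0.5394 0.1649 0.0932] 0.0918 0.0003 0.0002
10.33 [0.5393 0.1649 0.0931] 0.0918 0.0002 0.0001
shift [-0.2  3.1  0.7] rot [-0.01 -0.01  0.01] rows 0.07626011844256336 0.0025367780603640353
```

View pics/k_z.png

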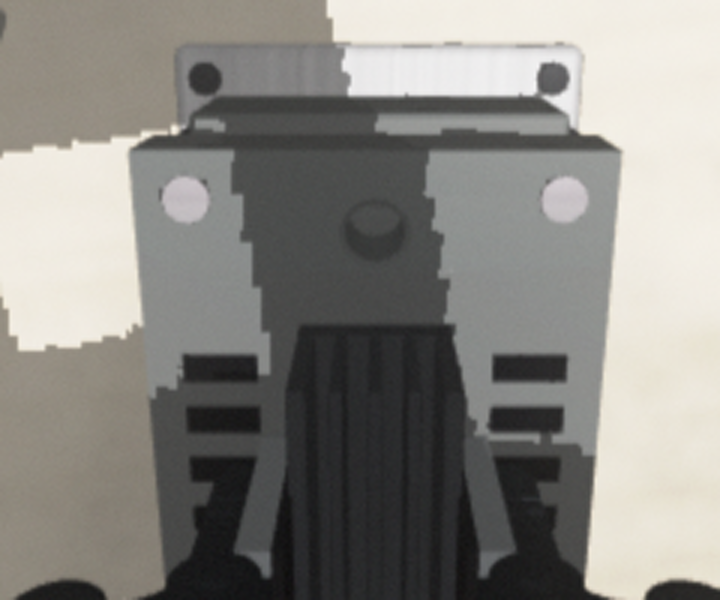

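>>> play_rows([
  [[-0.2,4,0.8,0,0,0,1],[-0.2,8,0.8,0,0,0,1],[-0.2,11,0.8,0,0,0,1],[-0.2,14,0.8,0,0,0,1],[-0.2,16,0.8,0,0,0,1],[-0.2,18,0.8,0,0,0,1],[-0.2,18,0.8,0,0,0,1]],
])

```text
t: 10.97
tool_pos: [0.5388, 0.1656, 0.0744]
ee_rot: [0.706, 0.032, -0.033, -0.706]
ft_force: [-0.2, 0.8, -4.4]
width: 0.291
```

```bash
python3 - <<'E'
from h import *
for i in range(3):
    p,r,s=pose(); m=r.as_matrix(); print(round(s['t'],2),p.round(4),np.arctan2(m[1,0],m[0,0]).round(4),m[2,0].round(4),m[2,2].round(4),np.round(s['ft_force'],1),np.round(s['wrist_torque'],2))
    C,im=shot('wrist','l.png')
c=im[:,:,::-1][100:300,200:440]; cv2.imwrite('pics/l_z.png',cv2.resize(c,None,fx=3,fy=3,interpolation=cv2.INTER_CUBIC))
E
```

```text
10.97 [0.5388 0.1656 0.0744] 0.0919 -0.0008 -0.0001 [-0.2  0.8 -4.4] [ 0.03 -0.01 -0.  ]
11.02 [0.5389 0.1656 0.0747] 0.0918 -0.0004 -0.0 [ 0.3 -0.3 -4. ] [-0.03 -0.02 -0.04]
11.07 [0.5391 0.1657 0.075 ] 0.0918 0.0001 0.0001 [-0.1 -0.3 -3.4] [-0.02 -0.01  0.04]
```

View pics/l_z.png

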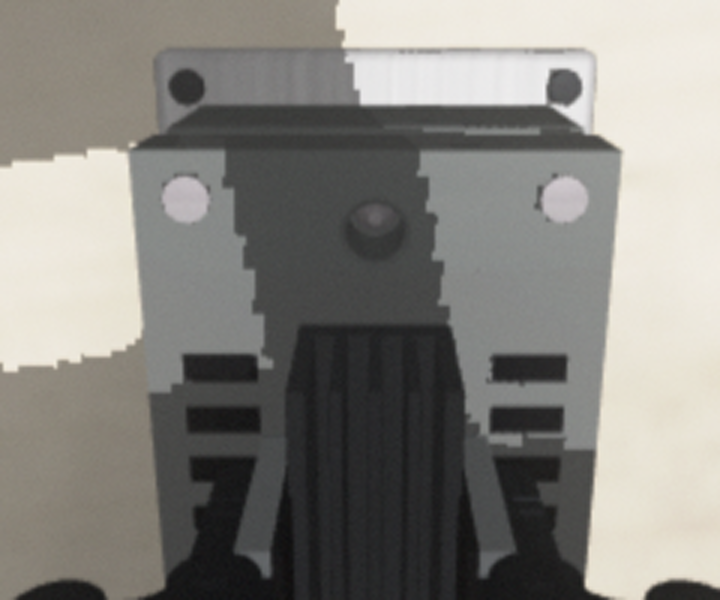

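>>> play_rows([
  [[0,3,0,0,0,0,1],[0,5,0,0,0,0,1],[0,7,0,0,0,0,1],[0,9,0,0,0,0,1],[0,10,0,0,0,0,1],[0,10,0,0,0,0,1],[0,10,0,0,0,0,1]],
])

```text
t: 11.7
tool_pos: [0.5395, 0.1658, 0.0665]
ee_rot: [-0.706, -0.033, 0.032, 0.706]
ft_force: [-3.4, -0.5, 7.5]
width: 0.289
```

```bash
python3 - <<'E'
from h import *
for i in range(3):
    p,r,s=pose(); m=r.as_matrix(); print(round(s['t'],2),p.round(4),np.arctan2(m[1,0],m[0,0]).round(4),m[2,0].round(4),m[2,2].round(4),np.round(s['ft_force'],1),np.round(s['wrist_torque'],2))
    C,im=shot('wrist','n.png')
E
```

```text
11.7 [0.5395 0.1658 0.0665] 0.0919 0.0016 0.0002 [-3.4 -0.5  7.5] [-0.16  0.67  0.03]
11.75 [0.5395 0.1658 0.0665] 0.0919 0.0016 0.0003 [-4.  -0.8  6.6] [-0.11  0.69  0.  ]
11.8 [0.5395 0.1658 0.0665] 0.0919 0.0015 0.0003 [-3.1 -1.8  6.7] [-0.24  0.66 -0.02]
```

>>> play_rows([
  [[0,2,0,0,0,0,1],[0,3,0,0,0,0,1],[0,4,0,0,0,0,1],[0,4,0,0,0,0,1]],
])

```text
t: 12.18
tool_pos: [0.5396, 0.1658, 0.0664]
ee_rot: [-0.706, -0.033, 0.032, 0.706]
ft_force: [-18.0, -5.0, 31.2]
width: 0.291
```

```bash
python3 - <<'E'
from h import *
for i in range(3):
    p,r,s=pose(); m=r.as_matrix(); print(round(s['t'],2),p.round(4),np.arctan2(m[1,0],m[0,0]).round(4),m[2,0].round(4),m[2,2].round(4),np.round(s['ft_force'],1),np.round(s['wrist_torque'],2))
    C,im=shot('wrist','o.png')
E
```

```text
12.18 [0.5396 0.1658 0.0664] 0.092 0.0021 0.0001 [-18.   -5.   31.2] [-0.86  3.09  0.04]
12.23 [0.5396 0.1658 0.0664] 0.0921 0.0022 0.0001 [-19.2  -5.   31.2] [-0.83  3.13 -0.01]
12.28 [0.5396 0.1658 0.0664] 0.092 0.0022 0.0001 [-17.5  -5.5  30.9] [-0.85  3.09 -0.05]
```

View pics/o.png

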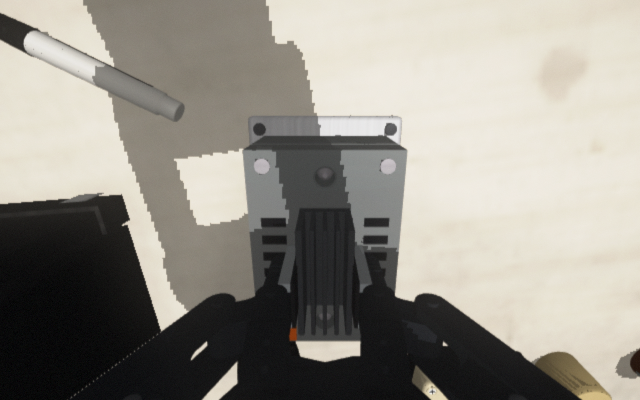

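```bash
python3 - <<'E'
from h import *
C,im=shot('scene','p.png')
c=im[:,:,::-1][130:260,260:460]; cv2.imwrite('pics/p_z.png',cv2.resize(c,None,fx=4,fy=4,interpolation=cv2.INTER_CUBIC))
tips('scene',['upper_half','upper_grip','lower_seam'])
E
```

```text
upper_half scene [(0.96, [0.5389, 0.1631, 0.0378])]
upper_grip scene [(0.9, [0.5424, 0.1641, 0.0703])]
lower_seam scene [(0.85, [0.5389, 0.1662, 0.0426])]
```

View pics/p_z.png

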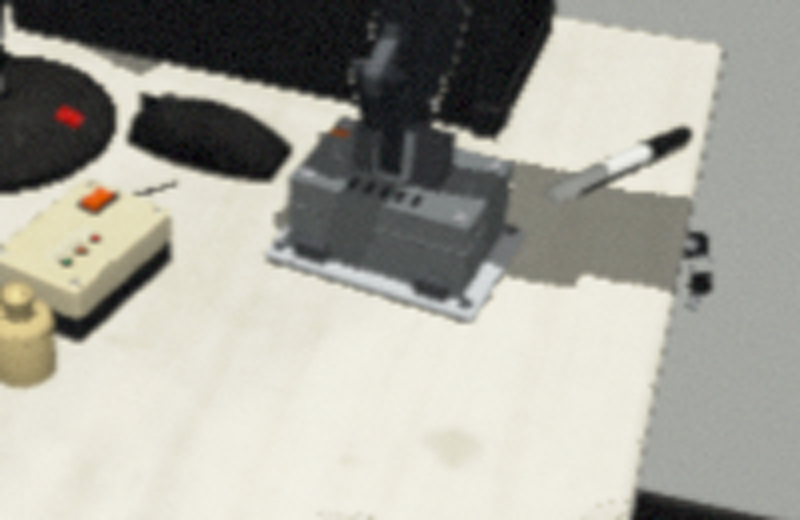

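The scene view shows the halves closed flush, with the orange mark at the far (+x) end at about (340,131) in the enlarged picture. The bystanders in this crop look undisturbed.

```bash
python3 - <<'E'
from h import *
order.close_job(); st()
E
```

```text
the job is handed in; nothing more can be done
the job is handed in; nothing more can be done
```

I pressed the yellow cover shut, then threaded the upper half onto both dowels, pressed it down until the seam closed, and handed the job in at about 12.5 s while still holding it. No verdict was reported.

**Cover:** I pushed down on the pad with shut fingers. The pad stopped at its shut height of about 43 mm above the desk and took about 22 N. After I backed off, the wrist picture still showed the cover lying flat, so it appears latched.

**Upper half:** I gripped it across the heat sink (fingers about 25 mm apart), lifted it, turned it to match the lower half with the orange marks at the same end, and lowered it onto the dowels.

**Last checks:**
- **Seam:** the tool stopped at 66.4 mm, where the grasp height plus the 44 mm seam height puts a closed seam. An extra 24 N moved it only about 0.1 mm, and the scene picture shows the seam closed.
- **Alignment:** the tool ended within about 0.5 mm of the target in x and y. Its heading was 0.092 rad, the same as the lower half's, and its tilt was about 0.002 rad.
- **Hold:** the wrist force was about 31 N vertical, with about 18 N sideways at hand-in. The sideways force is higher than I'd expect from a straight push, but nothing was moving.
- **Disagreement:** one network put the upper half's underside at 38 mm instead of 44 mm, slightly beyond its stated accuracy. I relied on the tool height and the picture instead.
- **Bystanders:** the weight, marker and mouse look undisturbed in the last close-up. I did not measure any of the bystanders' positions again.

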